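Fit a tubing guide roller on its axle pin

ROBOT

A 7-joint arm with a two-finger parallel gripper is mounted at the origin on a cart in front of the work surface, level with it; the furniture and walls round the work are solid. World frame = base frame: x ahead of the robot, y to its left, z up, the work surface at z = 0. Lengths are in mm, angles in rad, forces in N, time in s.
With the tool pointing down it reaches from about 400 to 875 mm from the base axis. Payload 4.4 kg.
Tool frame: the origin (TCP) lies at the very end of the fingers, on their centre line; the grasp point (between the pads) lies ctrl.grip_depth behind it (ctrl.grip_depth is the distance from the TCP to the grasp point, in mm); y points along the fingers, x is the direction in which the jaws open and shut, and the axes are right-handed (so a half turn about y gives the same grasp; the last joint's range is limited). The gripper opens to 85 mm and grips with 20 to 120 N. Pads are 22 mm wide; open, the fingers measure 114 mm over their backs; the gripper's body (76 mm by 85 mm) begins 54 mm behind the grasp point. The pads swing forward as they close: fully open they stand 13 mm farther back than shut.
Start: joints at [-0.066, 0.628, 0.038, 1.517, -0.027, 0.996, -0.02], TCP at [650.014, 0.027, 231.313] pointing down, gripper open.
Joint ranges: [-3.06, 3.06], [-0.37, 2.12], [-1.25, 1.32], [0.18, 2.47], [-1.1, 4.24], [0.23, 1.98], [-2.94, 2.94]. Speed limits (rad/s): [2.57, 2.57, 3.14, 3.14, 3.14, 3.14, 3.14].

INTERFACE

Orientations are given as [roll, pitch, yaw] about the fixed x, y, z axes, in that order (R = Rz(yaw) Ry(pitch) Rx(roll)).
In Python, from cell import ctrl gives the robot as it stands.
- The arm moves only by the tool apply_moves, never from a script. Its argument "motion" is a list of rows, each a list of 5 numbers: the shift along the tool's x, y, z in cm, then the turn about the tool's y in rad, then the finger opening in cm, from 0 to 8.54. In form: [[tx, ty, tz, roll, hand], ...]. A call has 1 to 20 rows; each row is the pose to reach, as a shift and turn from the pose commanded when the call began, along the tool's axes at that moment; what a row does not reach only later rows make up. A row lasts 1/8 s, in which the tool goes at most 62.5 mm and 10.7 degrees, less where a joint would pass 70% of its speed; a pose out of reach is approached as far as the arm can. A call with a gripper value outside its range is refused whole. The fingers move at their own pace and stop on an object; the grip force is fixed at half the most. Time passes only in rows, so rows that repeat a pose let the fingers close. It gives the time, the measured TCP pose, the force and the opening at its end, in the units of the state.
- ctrl.read_state(): the state, without advancing time (a new reading comes with each control period).
- ctrl.get_image(name): name is "scene" or "side" or "wrist"; returns a dict with "image" (400x640x3 uint8, red, green, blue), "vfov" (degrees; the focal length in pixels is half the picture's height over the tangent of half this angle, whatever the lens; pixels are square), "cx", "cy" (the principal point, pixels), "extrinsics" (4x4, takes a point from world to camera coordinates); the wrist camera has in their place "tool_from_camera" (4x4, takes a point from camera to tool coordinates, whose origin is the TCP and whose axes are the tool frame's). Camera axes: x right, y up, looking along -z (the intrinsics and any distortion apply to the point x, -y, -z); pixel columns grow to the right and rows downward; lengths in mm; the calibration is good to about 2 mm. A picture is of the moment at which its call begins: read the wrist's pose just before it. There is no depth.
- ctrl.finish_job(): hands the job in, once; it reports no verdict.
Trained networks look in a picture, given as the dict that the camera call returned (one of the last four; its "shot" number tells which), for a name from the list of things; names that differ only in an ending like _2 or _b are one class to them, and where a whole thing is asked for, a point or a joint stands for the part that bears it (a point fixed in the world has none). Each returns a list of dicts, best first, with "confidence" (0 to 1); they miss things now and then, are a little off and sometimes report something else, mostly with a low value. They report only what shows in the picture. A call takes as long as a camera call. They do not tell look-alikes from the thing itself.
- ctrl.search_frame(picture, query): "location" ([x, y, z] in mm, in world coordinates, good to about 4 mm: the middle of the surface that is visible of it).
- ctrl.mark_of(picture, query): "location" ([x, y, z] in mm, in world coordinates, good to about 4 mm: a listed point, or the origin of a listed thing).
The state is a dict: "clock": time; "qpos": joint angles; "qd": joint speeds; "tau": joint torques, N m; "eef_pos": TCP position; "tool_rot": TCP orientation; "force": force on the tool from outside, world axes, zero at the start; "torque": the same for the moment, N m; "width": finger opening in mm.
Only numpy, scipy, OpenCV 4.12 (cv2) and the standard library are available. Lean on these libraries where they do the work, as an engineer would, in place of code of your own. Each camera call takes 0.05 s, during which the arm holds its last target.

TASK

Move the white tubing guide roller from its parking block onto the narrow saddle between the two bushings of the aluminium bracket, centred and with its bore in line with them, and let go of it. Then lift the steel axle pin off its rest by its square black grip and thread it straight through one bushing, the roller and the other bushing, until about a centimetre of the tip stands out at the far side, with the roller still sitting in its saddle. Finish while holding the pin still there in the gripper (the clip will be fitted afterwards), and leave the beaker, the tape roll and the felt pen where they are.

Things in the scene. Friction and masses are not known exactly. Their poses are not given: they have to be found in the camera images.
- bracket: Fixed aluminium bracket; origin at the centre of its underside, z up. Base 64 x 124 x 8 mm. Two cheeks 44 mm wide (x), 12 mm thick, at y = +-32 to +-44 mm, tops z = 89 mm, each with a bushing of 15 mm bore, both on one level axis along y at x = 0, z = 70 mm. Midway a grey vee saddle, 16 mm thick (y), 34 mm wide (x), top z = 56 mm; a roller in it is coaxial with the bushings.
- bracket_axis (a point): Point on the bushing axis midway between the cheeks, 70 mm above the worktop, where the seated roller's centre lies; axes as the bracket's (y along the bushing axis, roughly the world's y, z up). Cheek inner faces at y = +-32 mm, outer faces at y = +-44 mm.
- roller: Loose white plastic roller, about 60 g: 40 mm in diameter, 30 mm long, bore 16 mm right through. Origin at the centre of its bore, y along its axis (level). It starts lying in the vee of its parking block, its axis 50 mm above the worktop.
- roller_block: Fixed grey parking block of the roller: base 64 x 44 x 8 mm with a vee post like the bracket's saddle (16 mm thick along y, 34 mm wide at most, up to z = 36 mm). Origin at the centre of its underside, z up; the roller lies with its axis along the block's y at z = 50 mm.
- pin: Loose axle pin, about 70 g, lying level. Origin at the centre of its square black grip (16 x 44 x 16 mm, long along y); then a steel flange, 22 mm in diameter, y = 22 to 26 mm, then the steel shaft, 10 mm in diameter, to the tip at y = 136 mm (last 10 mm taper to 4 mm). Centre of mass near y = 53 mm. Starts on its rest, axis 50 mm up, grip overhanging, tip to the robot's left.
- pin_tip (a point): The pin's tip, the end of the shaft axis, 136 mm from the grip's centre along the pin's +y.
- pin_rest: Fixed grey rest of the pin: base 44 x 90 x 8 mm, two notched uprights 8 mm thick, 26 mm wide at y = -30 and +30 mm, up to about z = 52 mm, that carry the shaft 50 mm above the worktop. Origin at the centre of its underside, z up. The pin's grip starts 64 mm from it along -y; the pin lifts straight up.
- beaker: Bystander: small clear beaker, 46 mm in diameter, 60 mm high, standing; origin at the centre of its underside.
- tape_roll: Bystander: roll of black tape lying flat, 56 x 54 x 19 mm; origin at the centre of its underside.
- felt_pen: Bystander: black felt pen lying on its side, 12 x 136 x 13 mm, along its y; origin at the centre of its underside.
Things that resemble listed ones, but are neither listed nor needed, are in the scene too. Of the things that look like the pin, the larger one is meant. Leave any blue look-alike of the roller alone.

How it is judged:
By the outcome, as a careful person would: the job done as asked, in the order asked, and still so for the second after the job is handed in, while the arm keeps its last pose, push and grip.
It also fails if it takes over 58 s, if anything falls off the work surface, if the arm or the gripper's body presses on something with over 40 N, if the wrist force passes 120 N, or if a joint passes its speed limit or range.

## Working session

There is one attempt and no reset: what is moved stays moved. The work goes in short steps, Python scripts to look and compute and a tool call to move; the robot and the scene stay as the last step left them, time stands still between calls to the robot, and variables do not carry over. Pictures are saved under pics/ and viewed, and the job is handed in when it is done.

Besides the shell and the picture viewer there is one more tool, called after "Request:" as a command line: name --pt "numbers of a row" for each row, then --argument value for the rest. apply_moves: Moves the arm, as the interface text tells. Its arguments: {"type":"object","properties":{"motion":{"type":"array","items":{"type":"array","items":{"type":"number"}}}},"required":["motion"]}

```bash
ls; mkdir -p pics; python3 - <<'E'
from cell import ctrl
import cv2
s=ctrl.read_state(); print({k:(v if not hasattr(v,'tolist') else v.tolist()) for k,v in s.items()}, ctrl.grip_depth)
for n in ["scene","side","wrist"]:
    p=ctrl.get_image(n)
    cv2.imwrite(f"pics/{n}0.png",p["image"][:,:,::-1])
    print(n,[(k,v) for k,v in p.items() if k not in("image",)])
    for q in ["bracket","roller","roller_block","pin","pin_rest","pin_tip","beaker","tape_roll","felt_pen","bracket_axis"]:
        try: print(q,[([round(float(x)) for x in d["location"]],round(d["confidence"],2)) for d in ctrl.mark_of(p,q)])
        except Exception as e: print(q,e)
print(ctrl.read_state()["clock"])
E
```

```text
pics
{'clock': 0.0, 'qpos': [-0.06578856976644903, 0.6293643848074931, 0.03841459003235833, 1.5183918418219473, -0.027020937796426395, 0.9962928908367065, -0.02000836295316674], 'qd': [-0.0003826004140567707, -0.00024007398423793824, 0.00032505534562692827, 0.002116919999295819, 0.0008861405075525589, -0.0009176823830904778, 0.0006523421583447826], 'tau': [-0.0011193216414540075, -56.34055852890015, 1.226067915558815, -19.34500515460968, 0.010958788334392011, 0.010513627203181386, -8.843699959015794e-06], 'eef_pos': [649.3608116465448, 0.042966446273024844, 230.3691297908095], 'tool_rot': [-1.570789790427667, 0.001939646294034203, -9.586780757686597e-06], 'force': [-0.29358269880649424, -0.7986229685236257, 0.7943922990997061], 'torque': [0.07234744464221743, -0.009878285114220108, 0.06103308387955779], 'width': 85.6717298814084} 18.700000000000003
scene [('vfov', 48.46914289405224), ('cx', 327.0123426377375), ('cy', 201.55409900099585), ('extrinsics', array([[-6.11226105e-01, -7.91115955e-01,  2.31990292e-02,
         2.99759656e+02],
       [ 3.48315019e-01, -2.42560720e-01,  9.054
[... 1613 characters left out ...]
'cy', 201.4717767842947), ('tool_from_camera', array([[ 9.99999674e-01, -7.19074335e-04, -3.68327442e-04,
        -9.81217380e-01],
       [-1.59612077e-04,  2.71076829e-01, -9.62557701e-01,
        -1.43351814e+02],
       [ 7.91995574e-04,  9.62557445e-01,  2.71076626e-01,
         6.85593756e+01],
       [ 0.00000000e+00,  0.00000000e+00,  0.00000000e+00,
         1.00000000e+00]])), ('shot', 3)]
bracket [([631, 47, 0], 0.67)]
roller []
roller_block [([631, 43, 73], 0.41)]
pin [([668, -250, -2], 0.23)]
pin_rest [([441, -134, -1], 0.63)]
pin_tip [([439, -56, 47], 0.66)]
beaker [([443, -132, 0], 0.49)]
tape_roll [([667, -254, -2], 0.69)]
felt_pen []
bracket_axis [([632, 45, 70], 0.96)]
1.65
```

View images.

View pics/scene0.png

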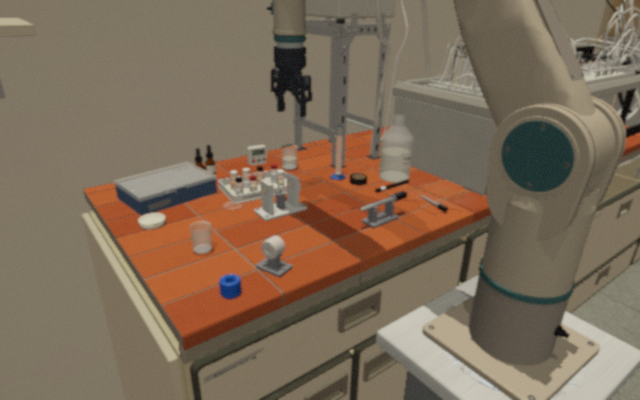

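View pics/side0.png

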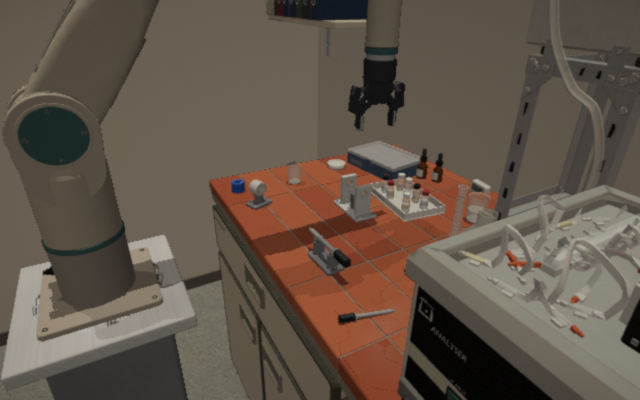

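View pics/wrist0.png

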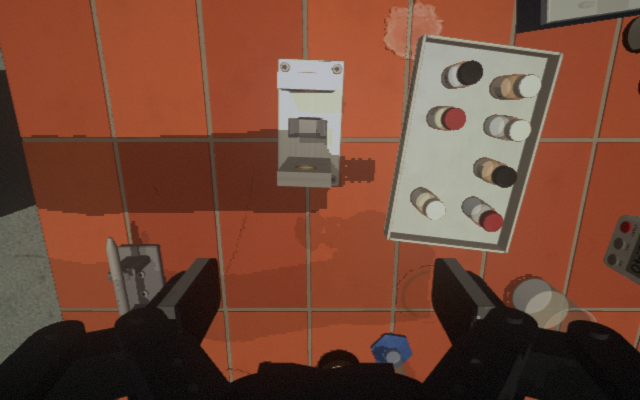

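Request:
apply_moves --pt "-23.5 8 20 0 8.5" --pt "-23.5 8 20 0 8.5" --pt "-23.5 8 20 0 8.5" --pt "-23.5 8 20 0 8.5" --pt "-23.5 8 20 0 8.5" --pt "-23.5 8 20 0 8.5" --pt "-23.5 8 20 0 8.5" --pt "-23.5 8 20 0 8.5"

```text
clock: 2.65
eef_pos: [416.8, 199.1, 151.7]
tool_rot: [-1.571, -0.002, -0.003]
force: [0.6, -0.3, -0.4]
width: 85.2
```

```bash
cat > h.py <<'E'
from cell import ctrl
import cv2, numpy as np
from scipy.spatial.transform import Rotation as Ro
def st():
    s=ctrl.read_state(); return s
def snap(n,fn):
    s=st(); p=ctrl.get_image(n)
    cv2.imwrite(f"pics/{fn}.png",p["image"][:,:,::-1])
    f=200/np.tan(np.radians(p["vfov"]/2))
    if n=="wrist":
        T=np.eye(4);T[:3,:3]=Ro.from_euler('xyz',s["tool_rot"]).as_matrix();T[:3,3]=s["eef_pos"]
        E=np.linalg.inv(T@p["tool_from_camera"])
    else: E=p["extrinsics"]
    np.savez(f"pics/{fn}.npz",E=E,f=f,c=[p["cx"],p["cy"]])
    return p,s
def cam(fn):
    d=np.load(f"pics/{fn}.npz"); return d["E"],float(d["f"]),d["c"]
def proj(fn,P):
    E,f,c=cam(fn);P=np.atleast_2d(P)
    q=P@E[:3,:3].T+E[:3,3]
    return np.c_[c[0]+f*q[:,0]/-q[:,2], c[1]-f*q[:,1]/-q[:,2]]
def onz(fn,uv,z):
    "pixel -> world at height z"
    E,f,c=cam(fn);R=E[:3,:3];o=-R.T@E[:3,3]
    out=[]
    for u,v in np.atleast_2d(uv):
        d=R.T@np.array([(u-c[0])/f,-(v-c[1])/f,-1]); out.append(o+d*(z-o[2])/d[2])
    return np.array(out)
def show(s):
    print("t",round(s["clock"],2),"pos",np.round(s["eef_pos"],1),"rot",np.round(s["tool_rot"],4),"F",np.round(s["force"],1),"w",round(s["width"],1))
def marks(p,*qs):
    for q in qs: print(q,[(np.round(d["location"],0).tolist(),round(d["confidence"],2)) for d in ctrl.mark_of(p,q)])
E
python3 - <<'E'
from h import *
p,s=snap("wrist","w1");show(s);marks(p,"roller","roller_block")
im=cv2.imread("pics/w1.png");cv2.imwrite("pics/w1b.png",cv2.resize(im[100:350,180:480],None,fx=2.6,fy=2.4))
E
```

```text
t 2.65 pos [416.8 199.1 151.7] rot [-1.5707 -0.002  -0.0027] F [ 0.6 -0.3 -0.4] w 85.2
roller [([390.0, 313.0, 16.0], 0.88), ([411.0, 202.0, 53.0], 0.64)]
roller_block [([417.0, 197.0, -1.0], 0.87)]
```

View pics/w1.png

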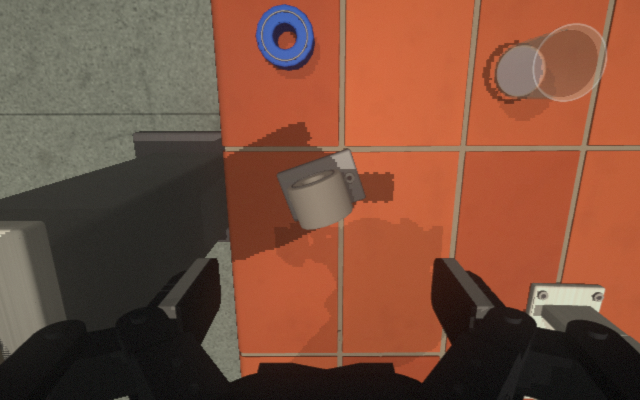

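```bash
python3 - <<'E'
from h import *
im=cv2.imread("pics/w1.png");cv2.imwrite("pics/w1b.png",cv2.resize(im[140:240,260:380],None,fx=6,fy=6,interpolation=cv2.INTER_CUBIC))
E
```

```text
(no output)
```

View pics/w1b.png

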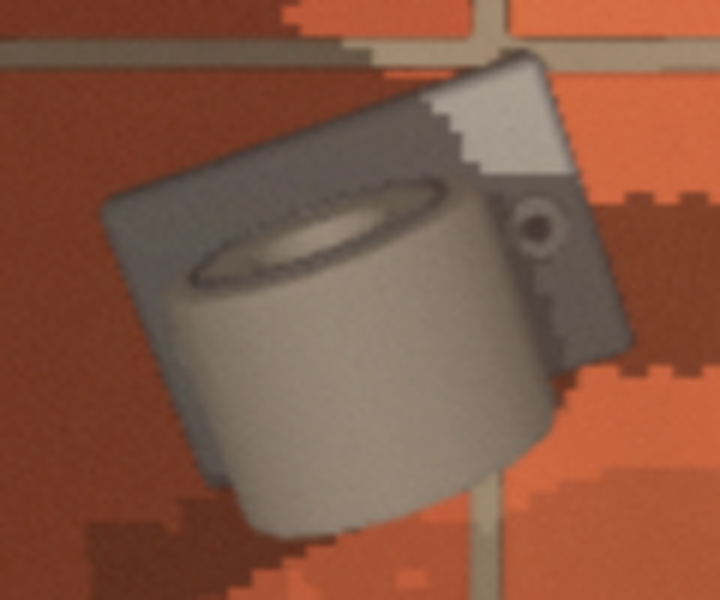

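```bash
python3 - <<'E'
from h import *
A=np.array([[105,205],[540,55],[632,345],[172,310],[245,515],[485,195],[552,415]])/6+[260,140]
b=onz("w1",A[:3],8);r=onz("w1",A[3:],50)
print(b.round(1),r.round(1))
l=b[1]-b[0];w=b[2]-b[1];print(np.linalg.norm(l),np.linalg.norm(w),np.degrees(np.arctan2(l[1],l[0])),np.degrees(np.arctan2(w[1],w[0]))+90)
print("block centre",(b[0]+b[2])/2)
for i in(0,2):
  d=r[i]-r[i+1];print(np.degrees(np.arctan2(d[1],d[0]))-90)
print("roller c",r.mean(0),np.linalg.norm(r[0]-r[2]))
E
```

```text
[[376.9 210.1   8. ]
 [435.8 230.3   8. ]
 [449.2 190.2   8. ]] [[390.  205.9  50. ]
 [398.1 180.3  50. ]
 [426.7 219.6  50. ]
 [435.  192.9  50. ]]
62.25070074679358 42.33224506053891 18.9751119596595 18.48621215821656
block centre [413.06942218 200.11944355   8.        ]
17.49466828699279
17.185337711800386
roller c [412.46071033 199.65921251  50.        ] 39.19598154168725
```

Request:
apply_moves --pt "-0.2 3 0 -0.16 8.5" --pt "-0.2 6 0 -0.32 8.5" --pt "-0.2 6 0 -0.32 8.5" --pt "-0.2 6 0 -0.32 8.5" --pt "-0.2 6 0 -0.32 8.5"

```text
clock: 3.42
eef_pos: [413.9, 200.3, 92.4]
tool_rot: [-1.571, -0.002, 0.318]
force: [-0.1, 0.3, -0.2]
width: 85.1
```

```bash
python3 - <<'E'
from h import *
p,s=snap("wrist","w2");show(s);marks(p,"roller","roller_block")
T=Ro.from_euler('xyz',s["tool_rot"]).as_matrix()
for a in(0,): print(proj("w2",np.array(s["eef_pos"])+[[0,0,0],[0,0,-40]]))
E
```

```text
t 3.42 pos [413.9 200.3  92.4] rot [-1.5706 -0.0023  0.3181] F [-0.1  0.3 -0.2] w 85.1
roller [([390.0, 311.0, 14.0], 0.88), ([414.0, 201.0, 51.0], 0.68)]
roller_block [([414.0, 197.0, 1.0], 0.91)]
[[327.6784406  264.05679813]
 [327.11754635 231.85829929]]
```

View pics/w2.png

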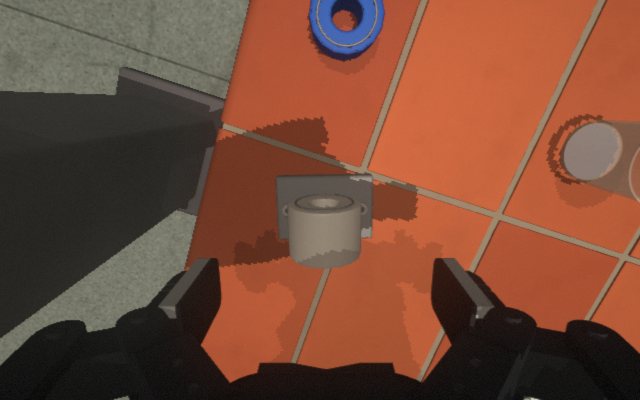

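Request:
apply_moves --pt "-0.1 3 0 0 8.5" --pt "-0.1 6.1 0 0 8.5" --pt "-0.1 6.1 0 0 8.5" --pt "-0.1 6.1 0 0 6" --pt "-0.1 6.1 0 0 3" --pt "-0.1 6.1 0 0 3" --pt "-0.1 6.1 0 0 3" --pt "-0.1 6.1 0 0 3" --pt "-0.1 6.1 0 0 3" --pt "-0.1 6.1 0 0 3"

```text
clock: 4.82
eef_pos: [413.4, 200.3, 31.1]
tool_rot: [-1.57, -0.003, 0.32]
force: [0.7, 0.7, 5.9]
width: 37.7
```

```bash
python3 - <<'E'
from h import *
p,s=snap("wrist","w3");show(s)
E
```

```text
t 4.83 pos [413.4 200.3  31.1] rot [-1.5703 -0.0031  0.3197] F [0.7 0.7 5.9] w 37.7
```

View pics/w3.png

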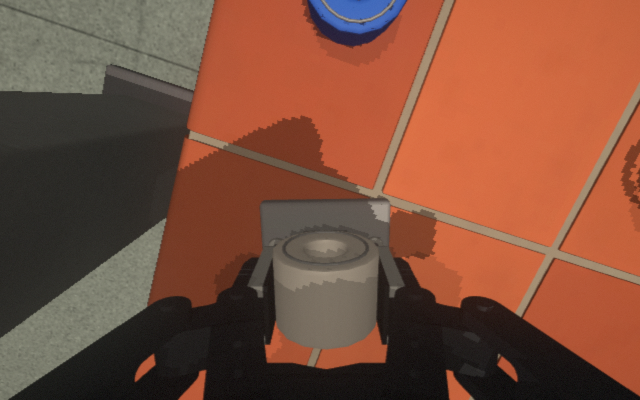

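Request:
apply_moves --pt "0 -1.5 0 0 3" --pt "0 -5 0 0 3" --pt "0 -11 0 0 3" --pt "3 -14 -5 0.08 3" --pt "6 -16 -10 0.16 3" --pt "9 -16 -15 0.24 3" --pt "12 -16 -20 0.32 3" --pt "14.8 -16 -26 0.32 3" --pt "14.8 -16 -26 0.32 3" --pt "14.8 -16 -26 0.32 3" --pt "14.8 -16 -26 0.32 3"

```text
clock: 6.25
eef_pos: [633.2, 1.4, 190.2]
tool_rot: [-1.57, 0.001, 0.002]
force: [-0.9, 0.5, -0.9]
width: 37.6
```

```bash
python3 - <<'E'
from h import *
p,s=snap("wrist","w4");show(s);marks(p,"bracket","bracket_axis","roller")
E
```

```text
t 6.25 pos [633.2   1.4 190.2] rot [-1.5697e+00  1.4000e-03  2.4000e-03] F [-0.9  0.5 -0.9] w 37.6
bracket [([632.0, 44.0, 2.0], 0.96)]
bracket_axis [([630.0, 43.0, 70.0], 0.74)]
roller [([634.0, 5.0, 210.0], 0.89)]
```

View pics/w4.png

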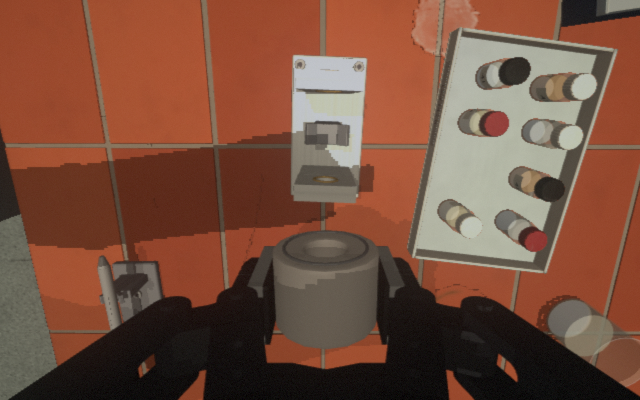

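```bash
python3 - <<'E'
from h import *
im=cv2.imread("pics/w4.png");cv2.imwrite("pics/w4b.png",cv2.resize(im[50:210,270:390],None,fx=5,fy=5,interpolation=cv2.INTER_CUBIC)[:600 if 0 else 800])
cv2.imwrite("pics/w4b.png",cv2.resize(im[50:210,270:390],None,fx=3.75,fy=3.75,interpolation=cv2.INTER_CUBIC))
E
```

```text
(no output)
```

View pics/w4b.png

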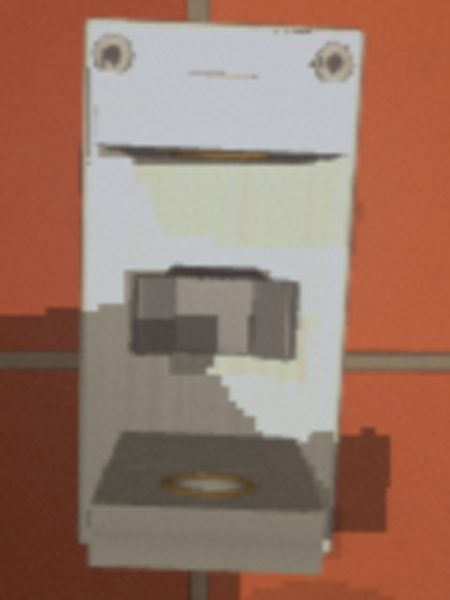

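```bash
cat > fitb.py <<'E'
from h import *
from scipy.optimize import least_squares
def fit(fn,L,I,p0=(633,44,0),zfree=False):
    def f(p):
        c,s=np.cos(p[2]),np.sin(p[2])
        W=L@np.array([[c,-s,0],[s,c,0],[0,0,1]]).T+[p[0],p[1],p[3] if zfree else 0]
        return (proj(fn,W)-I).ravel()
    r=least_squares(f,list(p0)+([0] if zfree else []),loss='soft_l1')
    print(r.x.round(4),"yaw deg",np.degrees(r.x[2]).round(2));print(r.fun.reshape(-1,2).round(1).tolist())
    return r.x
E
python3 - <<'E'
from fitb import *
L=np.array([[-32,62,8],[32,62,8],[-22,-32,89],[22,-32,89],[-22,-44,89],[22,-44,89],[0,-32,70],[-22,32,89],[22,32,89.]])
I=np.array([[85,21],[363,32],[92,504],[322,511],[90,568],[322,573],[208,485],[98,147],[343,157]])/3.75+[270,50]
fit("w4",L,I);fit("w4",L,I,zfree=True)
E
```

```text
[ 6.32971e+02  4.46137e+01 -3.27000e-02] yaw deg -1.87
[[-0.8, -0.8], [0.4, -0.9], [-0.4, 0.3], [0.9, 0.6], [-0.1, -0.3], [-0.1, 0.5], [0.0, 0.7], [-0.8, -0.0], [1.1, -0.2]]
[ 6.329645e+02  4.436560e+01 -3.310000e-02 -2.522900e+00] yaw deg -1.89
[[-0.5, -0.1], [0.1, -0.2], [-0.1, -0.2], [0.6, 0.2], [0.2, -0.9], [-0.4, -0.1], [0.0, 0.3], [-0.5, 0.5], [0.7, 0.3]]
```

```bash
python3 - <<'E'
from h import *
im=cv2.imread("pics/w4.png")
s=dict(p=[633.2,1.4,190.2])
cr=cv2.resize(im[220:360,240:410],None,fx=4,fy=4,interpolation=cv2.INTER_CUBIC)
t=np.linspace(0,2*np.pi,80)
for dy,z,c in ((0,18.7,(0,255,0)),(0,14,(0,0,255))):
  for e in (15,-15):
   for r in (20,8):
    P=np.c_[633.2+r*np.cos(t),np.full(80,1.4+dy+e),190.2+z+r*np.sin(t)]
    uv=((proj("w4",P)-[240,220])*4).astype(int)
    cv2.polylines(cr,[uv.reshape(-1,1,2)],True,c,1)
cv2.imwrite("pics/w4c.png",cr)
E
```

```text
(no output)
```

View pics/w4c.png

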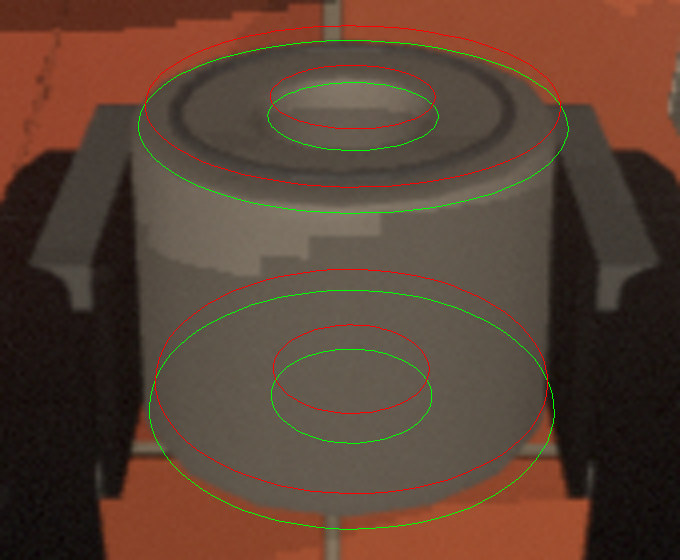

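Request:
apply_moves --pt "0.1 2 4.3 0.03 3" --pt "0.1 6 4.3 0.035 3" --pt "0.1 6 4.3 0.035 3" --pt "0.1 6 4.3 0.035 3" --pt "0.1 6 4.3 0.035 3"

```text
clock: 7.08
eef_pos: [636.6, 41.9, 132.1]
tool_rot: [-1.571, -0.003, -0.036]
force: [1.0, -0.8, 0.4]
width: 37.9
```

```bash
python3 - <<'E'
from h import *
p,s=snap("wrist","w5");show(s)
p,s=snap("side","s5");show(s)
a,s=snap("scene","c5");show(s)
A=cv2.imread("pics/s5.png");B=cv2.imread("pics/c5.png");W=cv2.imread("pics/w5.png")
cv2.imwrite("pics/m5.png",np.hstack([cv2.resize(A[150:240,310:400],(400,400),interpolation=2),cv2.resize(B[130:230,230:330],(400,400),interpolation=2)]))
E
```

```text
t 7.08 pos [636.6  41.9 132.1] rot [-1.5707 -0.0031 -0.0361] F [ 1.  -0.8  0.4] w 37.9
t 7.12 pos [636.4  41.9 132. ] rot [-1.5707 -0.0028 -0.036 ] F [ 0.  -0.2 -0.5] w 38.1
t 7.17 pos [636.2  42.  131.7] rot [-1.5706 -0.0023 -0.0359] F [-0.5 -0.5 -0.7] w 37.8
```

View pics/m5.png

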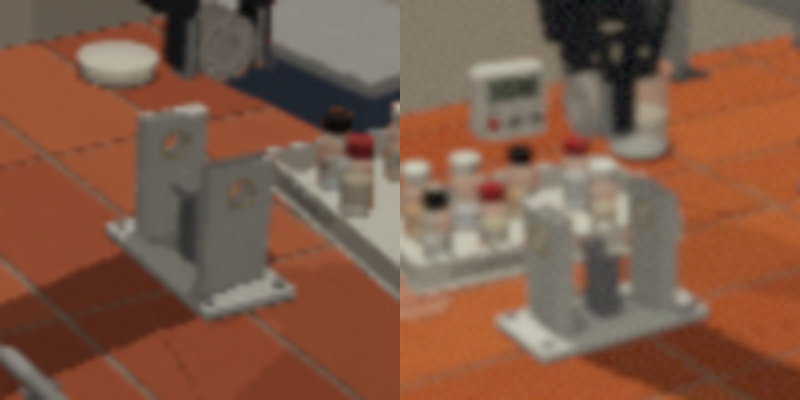

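View pics/w5.png

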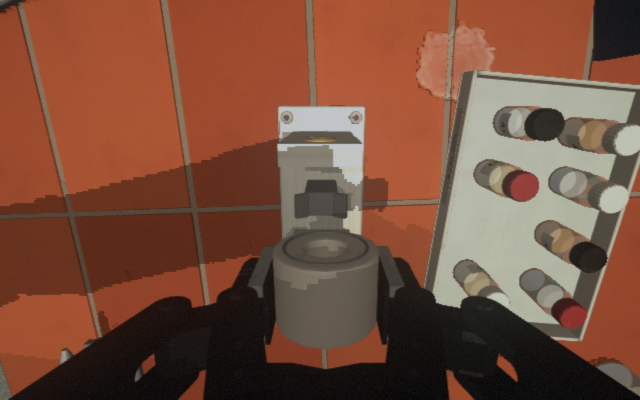

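```bash
python3 - <<'E'
from h import *
im=cv2.imread("pics/w5.png")
cv2.imwrite("pics/w5b.png",cv2.resize(im[100:240,260:380],None,fx=4.2,fy=4.2,interpolation=cv2.INTER_CUBIC))
E
```

```text
(no output)
```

View pics/w5b.png

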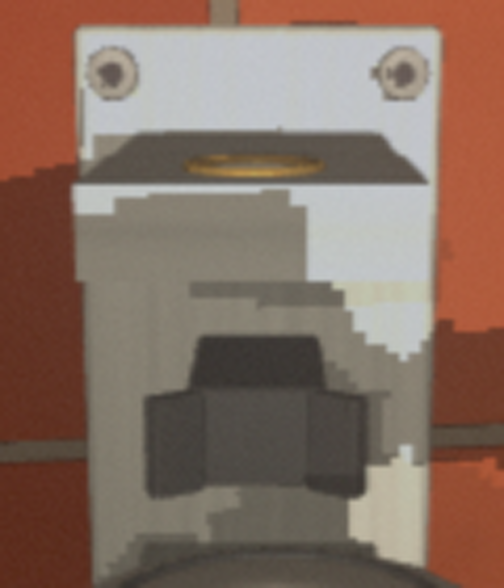

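```bash
python3 - <<'E'
from fitb import *
L=np.array([[-32,62,8],[32,62,8],[-22,44,89],[22,44,89],[0,44,70],[-22,32,89.]])
I=np.array([[76,29],[441,29],[73,184],[428,183],[256,165],[76,280]])/4.2+[260,100]
x=fit("w5",L,I)
# roller rims in w4 camera offset; tool-frame of bracket center
s=np.array([636.6,41.9]);print(x[:2]-s)
E
```

```text
[ 6.328733e+02  4.501170e+01 -3.700000e-02] yaw deg -2.12
[[-1.1, -1.1], [0.5, -1.0], [0.1, 0.1], [0.5, 0.4], [-0.6, 0.8], [0.2, 0.1]]
[-3.7267229  3.1116873]
```

Request:
apply_moves --pt "-0.17 0 0.23 0 3" --pt "-0.17 0 0.23 0 3" --pt "-0.17 2 0.23 0 3" --pt "-0.17 4.5 0.23 0 3" --pt "-0.17 7 0.23 0 3" --pt "-0.17 7 0.23 0 3" --pt "-0.17 7 0.23 0 3"

```text
clock: 8.1
eef_pos: [634.4, 44.9, 61.1]
tool_rot: [-1.571, -0.001, -0.035]
force: [0.5, -0.3, -0.8]
width: 37.6
```

```bash
python3 - <<'E'
from h import *
p,s=snap("wrist","w6");show(s)
im=cv2.imread("pics/w6.png")
cv2.imwrite("pics/w6b.png",cv2.resize(im[120:350,220:430],None,fx=2.6,fy=2.6,interpolation=cv2.INTER_CUBIC))
E
```

```text
t 8.1 pos [634.4  44.9  61.1] rot [-1.5705e+00 -1.2000e-03 -3.5100e-02] F [ 0.5 -0.3 -0.8] w 37.6
```

View pics/w6b.png

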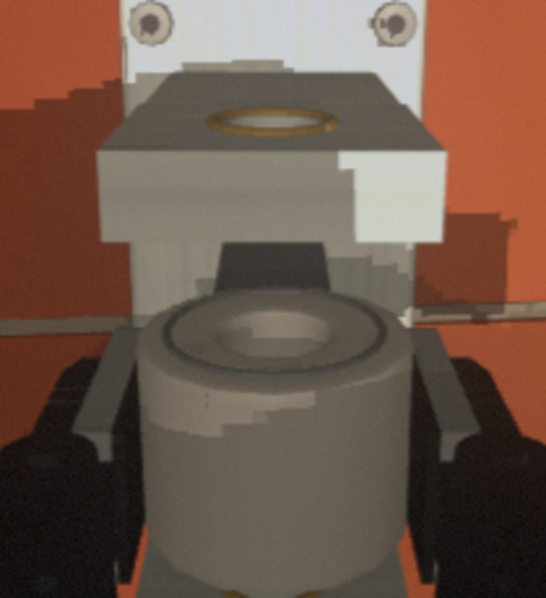

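Request:
apply_moves --pt "-0.04 0.5 0 0 3" --pt "-0.04 0.9 0 0 3" --pt "-0.04 1.0 0 0 3" --pt "-0.04 1.0 0 0 3"

```text
clock: 8.65
eef_pos: [633.6, 44.9, 51.2]
tool_rot: [-1.571, -0.001, -0.035]
force: [-1.7, -0.2, 5.0]
width: 38.2
```

```bash
python3 - <<'E'
from h import *
p,s=snap("wrist","w7");show(s)
im=cv2.imread("pics/w7.png")
cv2.imwrite("pics/w7b.png",cv2.resize(im[120:350,220:430],None,fx=2.6,fy=2.6,interpolation=cv2.INTER_CUBIC))
E
```

```text
t 8.65 pos [633.6  44.9  51.2] rot [-1.5708e+00 -7.0000e-04 -3.5100e-02] F [-1.7 -0.2  5. ] w 38.2
```

View pics/w7b.png

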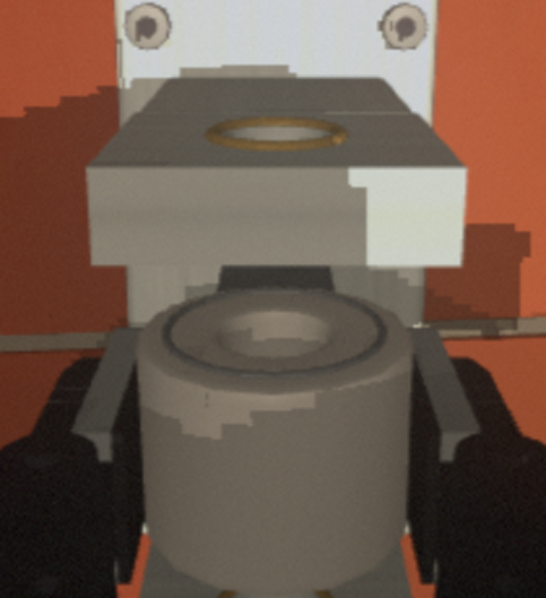

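Request:
apply_moves --pt "-0.04 1.0 0 0 4.4" --pt "-0.04 1.0 0 0 5" --pt "-0.04 1.0 0 0 6" --pt "-0.04 1.0 0 0 6" --pt "-0.04 1.0 0 0 6" --pt "-0.04 0 0 0 6" --pt "-0.04 -4 0 0 6" --pt "-0.04 -9 0 0 6" --pt "-0.04 -14 -2 0 8" --pt "-0.04 -14 -4 0 8" --pt "-0.04 -14 -4 0 8"

```text
clock: 10.07
eef_pos: [631.1, 2.1, 190.5]
tool_rot: [-1.572, 0.0, -0.039]
force: [0.1, -0.1, -0.8]
width: 80.0
```

```bash
python3 - <<'E'
from h import *
p,s=snap("wrist","w8");show(s)
im=cv2.imread("pics/w8.png")
cv2.imwrite("pics/w8b.png",cv2.resize(im[50:240,270:390],None,fx=3.1,fy=3.1,interpolation=cv2.INTER_CUBIC))
E
```

```text
t 10.07 pos [631.1   2.1 190.5] rot [-1.5724e+00  1.0000e-04 -3.8700e-02] F [ 0.1 -0.1 -0.8] w 80.0
```

View pics/w8b.png

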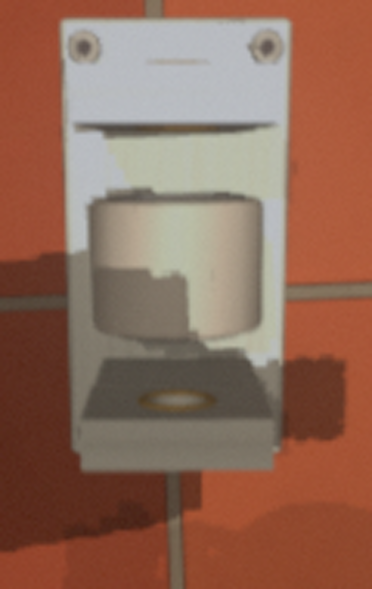

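```bash
python3 - <<'E'
from fitb import *
L=np.array([[-32,62,8],[32,62,8],[-22,-32,89],[22,-32,89],[-22,-44,89],[22,-44,89],[0,-32,70],[-22,32,89],[22,32,89.]])
I=np.array([[62,19],[289,18],[82,417],[273,417],[80,470],[274,470],[178,400],[74,123],[279,123]])/3.1+[270,50]
x=fit("w8",L,I)
im=cv2.imread("pics/w8.png");cr=cv2.resize(im[100:220,270:390],None,fx=5,fy=5,interpolation=cv2.INTER_CUBIC)
t=np.linspace(0,2*np.pi,80);c,s=np.cos(x[2]),np.sin(x[2])
for e in(15,-15):
    l=np.c_[20*np.cos(t),np.full(80,e),70+20*np.sin(t)]
    W=np.c_[x[0]+c*l[:,0]-s*l[:,1],x[1]+s*l[:,0]+c*l[:,1],l[:,2]]
    cv2.polylines(cr,[((proj("w8",W)-[270,100])*5).astype(int).reshape(-1,1,2)],True,(0,255,0),1)
cv2.imwrite("pics/w8c.png",cr)
E
```

```text
[ 6.328231e+02  4.545510e+01 -3.520000e-02] yaw deg -2.02
[[-1.1, -0.7], [1.1, -0.6], [-0.6, 0.6], [0.4, 0.5], [0.5, -0.0], [-0.3, -0.2], [-0.3, 0.3], [-0.5, 0.1], [0.7, -0.1]]
```

View pics/w8c.png

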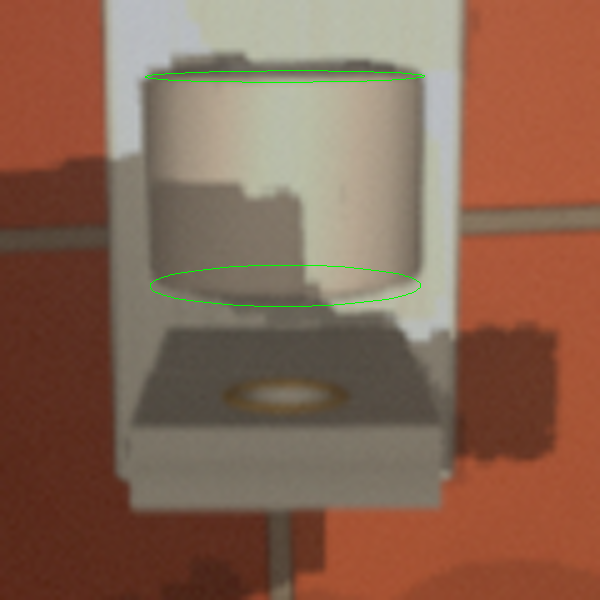

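Request:
apply_moves --pt "-18.2 4 -20.4 -0.038 8.5" --pt "-18.2 4 -20.4 -0.038 8.5" --pt "-18.2 4 -20.4 -0.038 8.5" --pt "-18.2 4 -20.4 -0.038 8.5" --pt "-18.2 4 -20.4 -0.038 8.5" --pt "-18.2 4 -20.4 -0.038 8.5" --pt "-18.2 4 -20.4 -0.038 8.5" --pt "-18.2 4 -20.4 -0.038 8.5"

```text
clock: 11.12
eef_pos: [443.8, -190.9, 150.2]
tool_rot: [-1.57, -0.001, 0.006]
force: [0.1, -0.5, 0.8]
width: 85.2
```

```bash
python3 - <<'E'
from h import *
p,s=snap("wrist","w9");show(s);marks(p,"pin","pin_tip","pin_rest")
im=cv2.imread("pics/w9.png")
cv2.imwrite("pics/w9b.png",cv2.resize(im[0:280,230:430],None,fx=2.1,fy=2.1,interpolation=cv2.INTER_CUBIC))
E
```

```text
t 11.12 pos [ 443.8 -190.9  150.2] rot [-1.57e+00 -7.00e-04  6.00e-03] F [ 0.1 -0.5  0.8] w 85.2
pin [([387.0, -303.0, 9.0], 0.91), ([444.0, -191.0, 49.0], 0.67)]
pin_tip [([481.0, -328.0, 2.0], 0.79)]
pin_rest [([440.0, -133.0, 1.0], 0.87)]
```

View pics/w9.png

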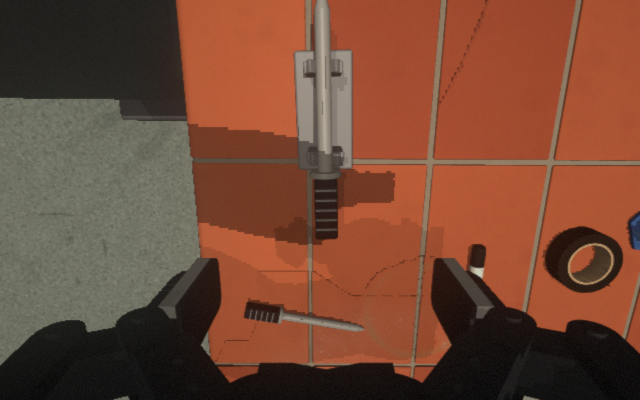

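```bash
python3 - <<'E'
from h import *
im=cv2.imread("pics/w9.png")
cv2.imwrite("pics/w9b.png",cv2.resize(im[0:250,280:370],None,fx=3.2,fy=3.2,interpolation=cv2.INTER_CUBIC)[:800])
a=cv2.resize(im[0:125,280:370],None,fx=4.4,fy=4.4,interpolation=cv2.INTER_CUBIC)
b=cv2.resize(im[125:250,280:370],None,fx=4.4,fy=4.4,interpolation=cv2.INTER_CUBIC)
cv2.imwrite("pics/w9b.png",np.hstack([a,b]))
E
```

```text
(no output)
```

View pics/w9b.png

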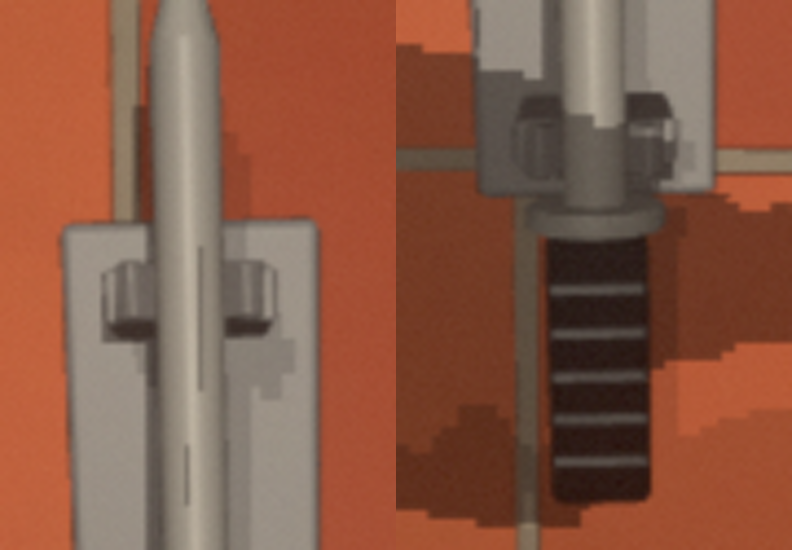

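```bash
python3 - <<'E'
from h import *
A=np.array([[187,60],[194,500],[199,600]])/4.4+[280,0]
G=np.array([[202.5,240+550],[205,500+550]])/4.4+[280,0]
a=onz("w9",A,50);g=onz("w9",G,58);print(a.round(1),g.round(1))
print(np.degrees(np.arctan2(-(a[0]-a[2])[0],(a[0]-a[2])[1])),np.degrees(np.arctan2(-(g[0]-g[1])[0],(g[0]-g[1])[1])))
P=np.vstack([a,g]);k=np.polyfit(P[:,1],P[:,0],1);print(k,np.degrees(-k[0]))
yc=g[1,1]+22;print("grip centre y",yc,"x",np.polyval(k,yc))
E
```

```text
[[ 440.2  -70.5   50. ]
 [ 441.6 -130.5   50. ]
 [ 442.4 -145.3   50. ]] [[ 443.1 -173.3   58. ]
 [ 443.8 -215.8   58. ]]
1.6604992923694388 0.9461703804664953
[-2.56847439e-02  4.38449427e+02] 1.4716274225896935
grip centre y -193.83287966316743 x 443.4279751529439
```

Request:
apply_moves --pt "0 4 -0.3 -0.02 8.5" --pt "0 8 -0.3 -0.02 6" --pt "0 8 -0.3 -0.02 6" --pt "0 8 -0.3 -0.02 6" --pt "0 8 -0.3 -0.02 6" --pt "0 8 -0.3 -0.02 6"

```text
clock: 12.08
eef_pos: [443.2, -195.9, 71.5]
tool_rot: [-1.572, -0.002, 0.023]
force: [0.1, 0.6, -0.3]
width: 60.0
```

```bash
python3 - <<'E'
from h import *
p,s=snap("wrist","w10");show(s)
im=cv2.imread("pics/w10.png")
cv2.imwrite("pics/w10b.png",cv2.resize(im[80:350,220:430],None,fx=2.2,fy=2.2,interpolation=cv2.INTER_CUBIC))
E
```

```text
t 12.07 pos [ 443.2 -195.9   71.5] rot [-1.5716 -0.0021  0.0229] F [ 0.1  0.6 -0.3] w 60.0
```

View pics/w10b.png

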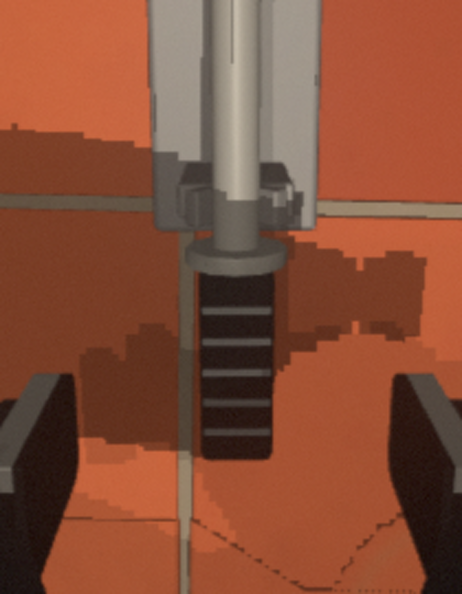

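Request:
apply_moves --pt "0.05 2 0.1 0 6" --pt "0.05 4 0.1 0 6" --pt "0.05 4 0.1 0 6" --pt "0.05 4 0.1 0 4" --pt "0.05 4 0.1 0 2.5" --pt "0.05 4 0.1 0 0.8" --pt "0.05 4 0.1 0 0.8" --pt "0.05 4 0.1 0 0.8" --pt "0.05 4 0.1 0 0.8" --pt "0.05 4 0.1 0 0.8"

```text
clock: 13.38
eef_pos: [443.8, -194.9, 30.8]
tool_rot: [-1.571, -0.002, 0.023]
force: [1.3, -0.7, 5.9]
width: 15.0
```

```bash
python3 - <<'E'
from h import *
p,s=snap("wrist","w11");show(s)
im=cv2.imread("pics/w11.png")
cv2.imwrite("pics/w11b.png",cv2.resize(im[80:350,220:430],None,fx=2.2,fy=2.2,interpolation=cv2.INTER_CUBIC))
E
```

```text
t 13.38 pos [ 443.8 -194.9   30.8] rot [-1.5714 -0.0018  0.0228] F [ 1.3 -0.7  5.9] w 15.0
```

View pics/w11b.png

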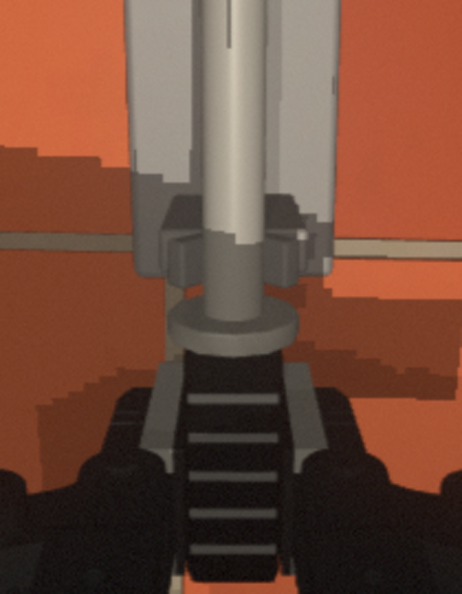

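Request:
apply_moves --pt "0 -1 0 0 0.8" --pt "0 -3 0 0 0.8" --pt "0 -6 0 0 0.8" --pt "0 -8 0 0 0.8" --pt "0 -8 0 0 0.8"

```text
clock: 14.05
eef_pos: [443.3, -194.9, 111.5]
tool_rot: [-1.572, -0.002, 0.023]
force: [0.1, -0.2, -1.8]
width: 14.7
```

```bash
python3 - <<'E'
from h import *
p,s=snap("wrist","w12");show(s)
p2,s=snap("side","s12");snap("scene","c12")
im=cv2.imread("pics/w12.png")
cv2.imwrite("pics/w12b.png",cv2.resize(im[0:350,180:470],None,fx=1.7,fy=1.7,interpolation=cv2.INTER_CUBIC))
A=cv2.imread("pics/s12.png");cv2.imwrite("pics/s12b.png",cv2.resize(A[150:350,230:490],None,fx=3,fy=3,interpolation=2))
# w0 hex
E=np.linalg.inv
T=np.eye(4);T[:3,:3]=Ro.from_euler('xyz',[-1.570789,.00194,0]).as_matrix();T[:3,3]=[649.4,0,230.4]
C=np.array([[ 9.99999674e-01, -7.19074335e-04, -3.68327442e-04,-9.81217380e-01],[-1.59612077e-04,  2.71076829e-01, -9.62557701e-01,-1.43351814e+02],[7.91995574e-04,  9.62557445e-01,  2.71076626e-01,6.85593756e+01],[0,0,0,1]])
np.savez("pics/wrist0.npz",E=np.linalg.inv(T@C),f=200/np.tan(np.radians(58.4503896649901/2)),c=[325.68,201.47])
print(onz("wrist0",[[392,350],[395,242],[337,365],[560,320]],0))
E
```

```text
t 14.05 pos [ 443.3 -194.9  111.5] rot [-1.5717 -0.0019  0.0227] F [ 0.1 -0.2 -1.8] w 14.7
[[ 729.81323685 -226.32884527    0.        ]
 [ 725.89974753  -83.82077095    0.        ]
 [ 662.39515104 -248.47915576    0.        ]
 [ 928.57897871 -183.6619144     0.        ]]
```

View pics/w12b.png

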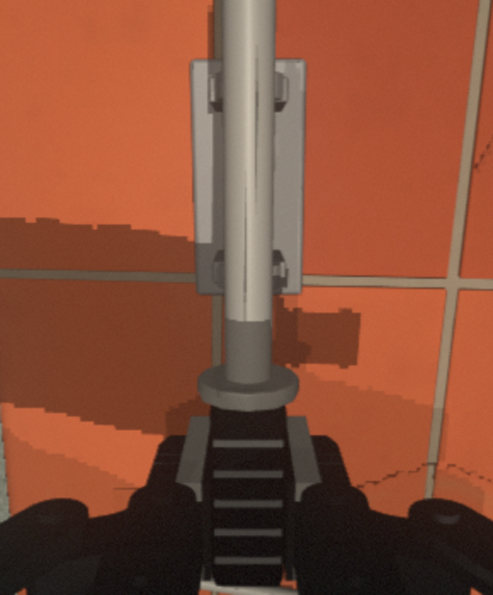

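View pics/s12b.png

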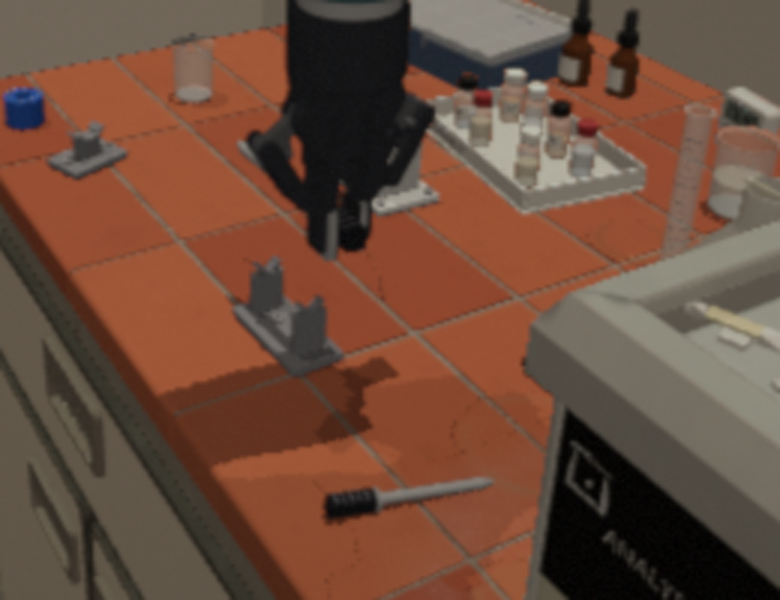

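View pics/c12.png

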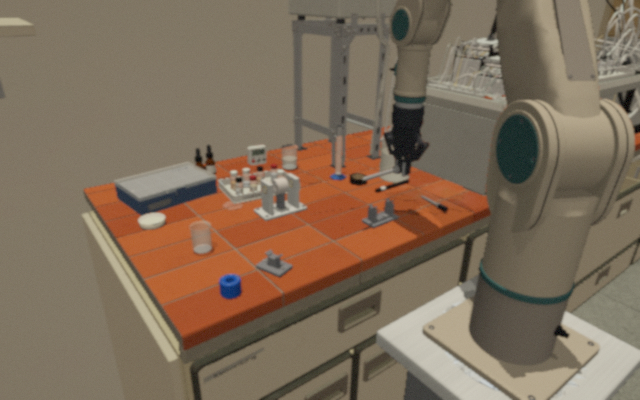

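```bash
python3 - <<'E'
from h import *
for fn,pos,zax in(("w12",[443.3,-194.9,111.5],130.7),("w11",[443.8,-194.9,30.8],50)):
    g=cv2.cvtColor(cv2.imread(f"pics/{fn}.png"),cv2.COLOR_BGR2LAB).astype(float)
    sat=cv2.GaussianBlur(cv2.imread(f"pics/{fn}.png").astype(float)@np.array([0,0,0]) if 0 else g[:,:,1]*0+g[:,:,0],(3,3),0)
    for r in range(5,150 if fn=="w12" else 150,12):
        d=np.gradient(sat[r:r+4].mean(0))
        L=300+np.argmax(np.abs(d[300:320]));R=332+np.argmax(np.abs(d[332:352]))
        W=onz(fn,[[L,r],[R,r]],zax)
        print(fn,r,L,R,R-L,W.mean(0).round(2))
E
```

```text
w12 5 302 340 38 [438.59 -97.58 130.7 ]
w12 17 302 339 37 [ 438.5  -100.98  130.7 ]
w12 29 302 339 37 [ 438.57 -104.44  130.7 ]
w12 41 302 339 37 [ 438.64 -107.95  130.7 ]
w12 53 306 332 26 [ 438.22 -111.53  130.7 ]
w12 65 305 332 27 [ 438.13 -115.17  130.7 ]
w12 77 305 342 37 [ 439.84 -118.83  130.7 ]
w12 89 305 341 36 [ 439.75 -122.59  130.7 ]
w12 101 305 341 36 [ 439.84 -126.42  130.7 ]
w12 113 305 341 36 [ 439.92 -130.32  130.7 ]
w12 125 304 341 37 [ 439.83 -134.29  130.7 ]
w12 137 304 341 37 [ 439.92 -138.32  130.7 ]
w12 149 312 346 34 [ 442.26 -142.38  130.7 ]
w11 5 300 350 50 [440.38 -97.56  50.  ]
w11 17 300 350 50 [ 440.46 -100.96   50.  ]
w11 29 311 341 30 [ 440.85 -104.4    50.  ]
w11 41 311 341 30 [ 440.94 -107.92   50.  ]
w11 53 307 342 35 [ 440.54 -111.5    50.  ]
w11 65 307 342 35 [ 440.62 -115.13   50.  ]
w11 77 307 342 35 [ 440.71 -118.83   50.  ]
w11 89 307 338 31 [ 440.13 -122.6    50.  ]
w11 101 307 338 31 [ 440.21 -126.43   50.  ]
w11 113 307 338 31 [ 440.29 -130.33   50.  ]
w11 125 307 338 31 [ 440.38 -134.29   50.  ]
w11 137 307 341 34 [ 440.98 -138.31   50.  ]
w11 149 306 338 32 [ 440.38 -142.44   50.  ]
```

```bash
python3 - <<'E'
from h import *
im=cv2.imread("pics/w12.png")
a=cv2.resize(im[0:60,295:355],None,fx=9,fy=9,interpolation=cv2.INTER_CUBIC)[:,:400*0+540]
im2=cv2.imread("pics/w11.png")
f=lambda i,r:cv2.resize(i[r:r+45,295:360],None,fx=6,fy=6,interpolation=cv2.INTER_CUBIC)
cv2.imwrite("pics/z12.png",np.vstack([np.hstack([f(im,0),f(im2,0)]),np.hstack([f(im,175),f(im2,175)])]))
E
```

```text
(no output)
```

View pics/z12.png

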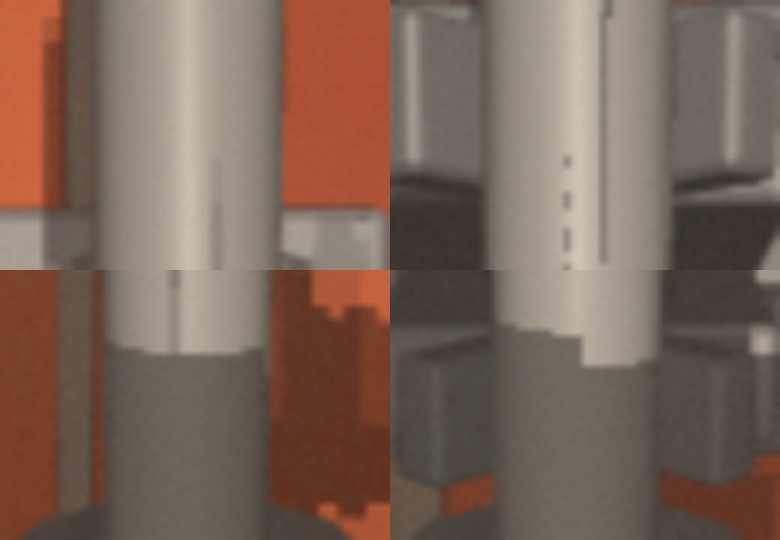

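Request:
apply_moves --pt "5 0 1 0.02 0.8" --pt "10 0 2 0.04 0.8" --pt "14 0 3 0.058 0.8" --pt "18.4 0 4 0.058 0.8" --pt "18.4 2 4 0.058 0.8" --pt "18.4 4 4 0.058 0.8" --pt "18.4 6 4 0.058 0.8" --pt "18.4 6 4 0.058 0.8" --pt "18.4 6 4 0.058 0.8" --pt "18.4 6 4 0.058 0.8" --pt "18.4 6 4 0.058 0.8"

```text
clock: 15.58
eef_pos: [626.5, -150.5, 51.2]
tool_rot: [-1.571, -0.001, -0.035]
force: [0.3, -0.4, -1.3]
width: 14.9
```

```bash
python3 - <<'E'
from h import *
p,s=snap("side","s13");show(s)
snap("scene","c13");s=st();show(s)
A=cv2.imread("pics/s13.png");B=cv2.imread("pics/c13.png")
x=[633.5,45,-.035]
loc=lambda l:np.array([x[0]+l[0]*np.cos(x[2])-l[1]*np.sin(x[2]),x[1]+l[0]*np.sin(x[2])+l[1]*np.cos(x[2]),l[2]])
for fn in("s13","c13"):
  print(fn,proj(fn,[loc((0,-44,70)),loc((0,44,70)),loc((0,-60,70)),loc((0,-196,70))]).round(1))
cv2.imwrite("pics/s13b.png",cv2.resize(A[160:260,320:440],None,fx=6.5,fy=6,interpolation=2))
cv2.imwrite("pics/c13b.png",cv2.resize(B[150:230,240:380],None,fx=5.5,fy=5.5,interpolation=2))
E
```

```text
t 15.57 pos [ 626.5 -150.5   51.2] rot [-1.571e+00 -1.400e-03 -3.510e-02] F [ 0.3 -0.4 -1.3] w 14.9
t 15.68 pos [ 626.3 -150.5   50.9] rot [-1.5709e+00 -9.0000e-04 -3.5100e-02] F [ 0.2 -0.1 -0.7] w 15.1
s13 [[363.7 193.2]
 [346.6 180.5]
 [367.  195.6]
 [399.1 219.5]]
c13 [[294.1 181.8]
 [264.2 189.1]
 [299.3 180.6]
 [340.5 170.6]]
```

View pics/s13b.png

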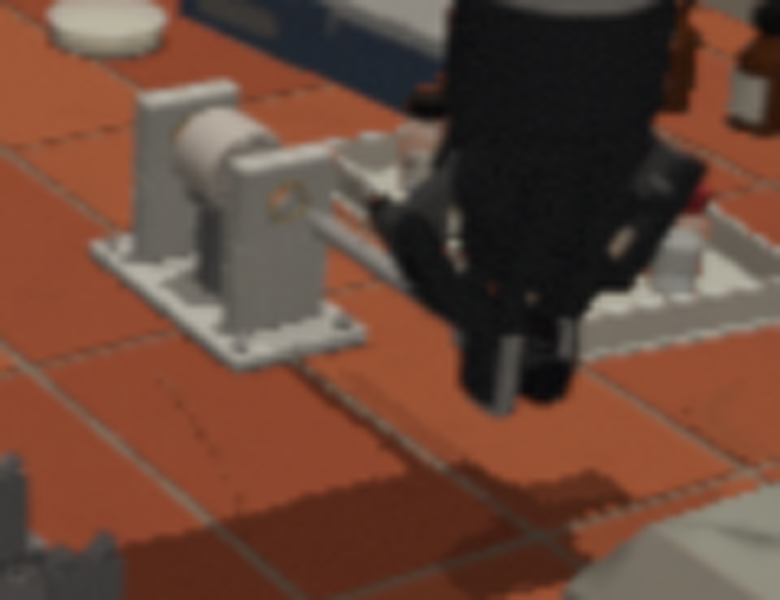

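View pics/c13b.png

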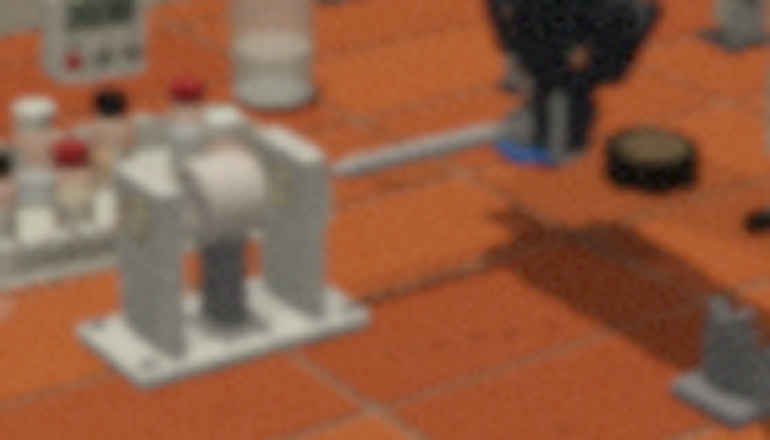

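Request:
apply_moves --pt "0.04 0 0.6 0 0.8" --pt "0.04 0 1.2 0 0.8" --pt "0.04 0 1.8 0 0.8" --pt "0.04 0 2.4 0 0.8" --pt "0.04 0 2.8 0 0.8" --pt "0.04 0 2.8 0 0.8"

```text
clock: 16.42
eef_pos: [627.4, -121.8, 50.3]
tool_rot: [-1.571, 0.0, -0.034]
force: [-0.1, 0.8, -0.3]
width: 15.1
```

```bash
python3 - <<'E'
from h import *
p,s=snap("side","s14");show(s);print(np.round(s["torque"],2))
snap("scene","c14");p,s=snap("wrist","w14");show(s)
A=cv2.imread("pics/s14.png");B=cv2.imread("pics/c14.png")
cv2.imwrite("pics/s14b.png",cv2.resize(A[165:235,330:410],None,fx=9,fy=8,interpolation=2))
cv2.imwrite("pics/c14b.png",cv2.resize(B[155:220,250:340],None,fx=8,fy=8,interpolation=2))
E
```

```text
t 16.43 pos [ 627.4 -121.8   50.3] rot [-1.5705  0.     -0.0343] F [-0.1  0.8 -0.3] w 15.1
[-0.03  0.   -0.05]
t 16.52 pos [ 627.4 -122.7   50.3] rot [-1.5711 -0.     -0.0352] F [-0.1 -0.8 -0.5] w 14.8
```

View pics/s14b.png

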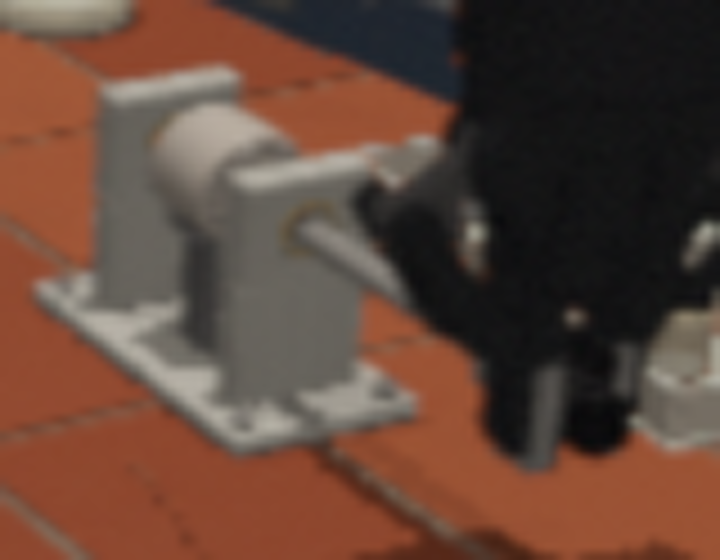

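View pics/c14b.png

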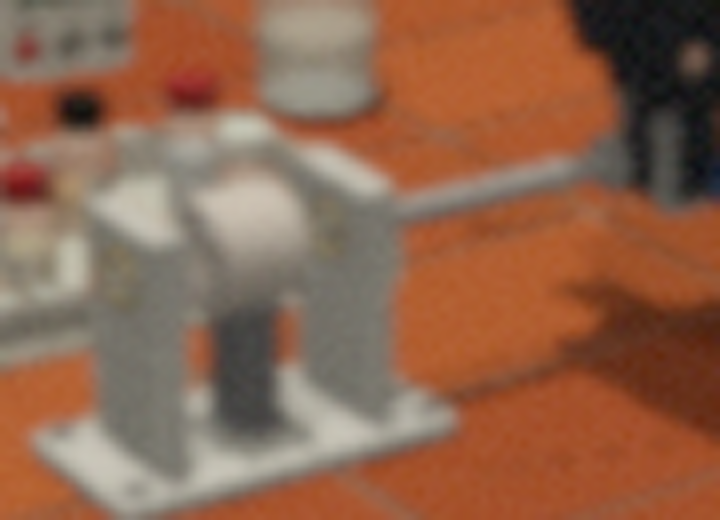

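View pics/w14.png

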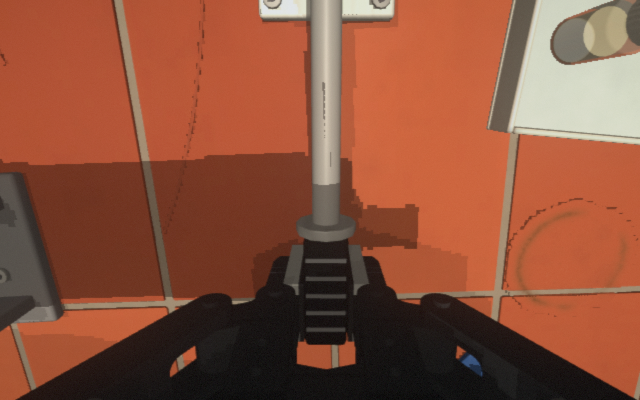

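```bash
python3 - <<'E'
from h import *
im=cv2.imread("pics/w14.png")
cv2.imwrite("pics/w14b.png",cv2.resize(im[0:50,250:405],None,fx=5,fy=5,interpolation=cv2.INTER_CUBIC))
E
```

```text
(no output)
```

View pics/w14b.png

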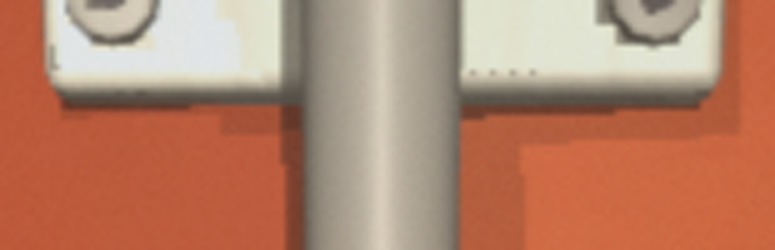

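Request:
apply_moves --pt "0.03 -0.04 0.5 0 0.8" --pt "0.03 -0.04 1.0 0 0.8" --pt "0.03 -0.04 1.5 0 0.8" --pt "0.03 -0.04 2.0 0 0.8" --pt "0.03 -0.04 2.5 0 0.8" --pt "0.03 -0.04 2.5 0 0.8"

```text
clock: 17.32
eef_pos: [628.7, -96.6, 50.7]
tool_rot: [-1.57, -0.0, -0.034]
force: [0.6, -0.2, -0.7]
width: 15.0
```

```bash
python3 - <<'E'
from h import *
p,s=snap("wrist","w15");show(s);print(np.round(s["torque"],2))
snap("side","s15");snap("scene","c15")
A=cv2.imread("pics/s15.png");B=cv2.imread("pics/c15.png");W=cv2.imread("pics/w15.png")
cv2.imwrite("pics/m15.png",np.vstack([cv2.resize(W[0:130,250:405],(620,520),interpolation=2)]))
cv2.imwrite("pics/n15.png",np.hstack([cv2.resize(A[165:235,330:395],(390,420),interpolation=2),cv2.resize(B[155:220,250:315],(390,420),interpolation=2)]))
E
```

```text
t 17.32 pos [628.7 -96.6  50.7] rot [-1.5704 -0.     -0.034 ] F [ 0.6 -0.2 -0.7] w 15.0
[-0.06 -0.01  0.02]
```

View pics/m15.png

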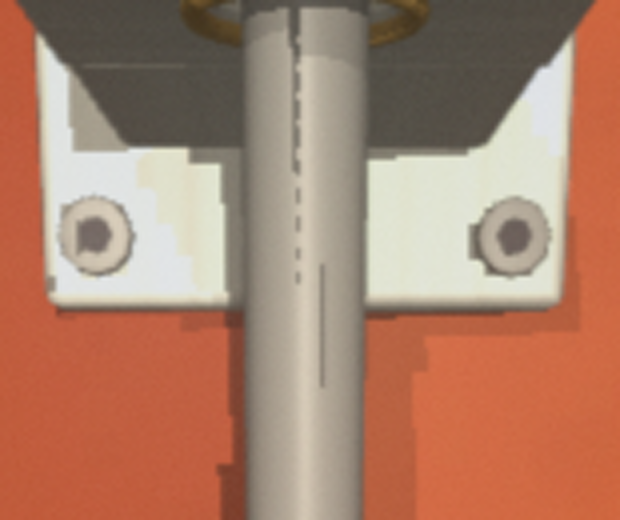

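View pics/n15.png

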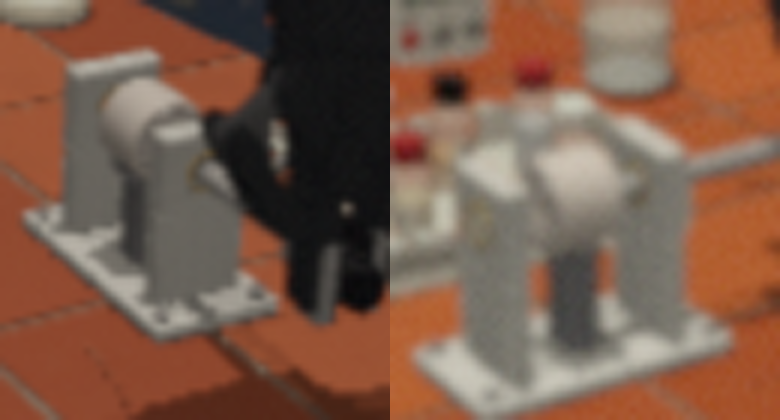

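Request:
apply_moves --pt "0 0 0.5 0 0.8" --pt "0 0 1.0 0 0.8" --pt "0 0 1.5 0 0.8" --pt "0 0 2.0 0 0.8" --pt "0 0 2.5 0 0.8" --pt "0 0 3.0 0 0.8" --pt "0 0 3.0 0 0.8"

```text
clock: 18.35
eef_pos: [629.7, -66.6, 50.7]
tool_rot: [-1.57, -0.0, -0.034]
force: [-0.7, 0.5, -0.7]
width: 15.3
```

```bash
python3 - <<'E'
from h import *
p,s=snap("wrist","w16");show(s);print(np.round(s["torque"],2))
snap("scene","c16")
B=cv2.imread("pics/c16.png");W=cv2.imread("pics/w16.png")
cv2.imwrite("pics/m16.png",np.hstack([cv2.resize(W[0:200,240:410],(400,470),interpolation=2),cv2.resize(B[155:220,250:315],(400,470),interpolation=2)]))
E
```

```text
t 18.35 pos [629.7 -66.6  50.7] rot [-1.5704 -0.     -0.0341] F [-0.7  0.5 -0.7] w 15.3
[-0.08 -0.04  0.01]
```

View pics/m16.png

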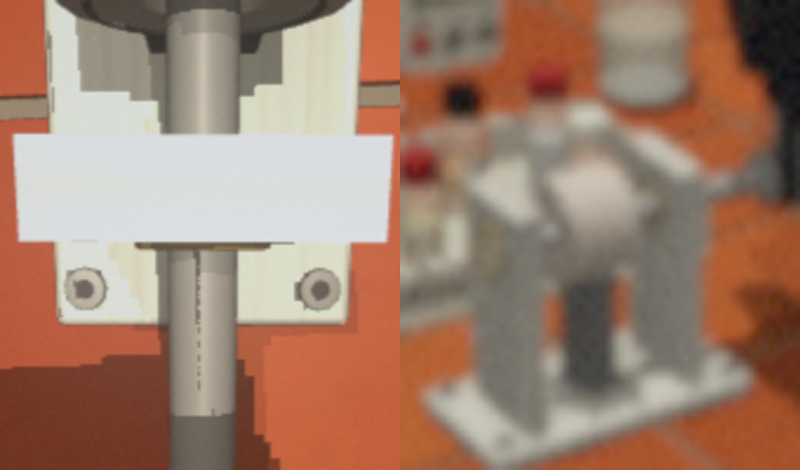

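Request:
apply_moves --pt "0 0 0.4 0 0.8" --pt "0 0 0.8 0 0.8" --pt "0 0 1.2 0 0.8" --pt "0 0 1.5 0 0.8" --pt "0 0 1.5 0 0.8"

```text
clock: 19.08
eef_pos: [630.2, -51.9, 50.7]
tool_rot: [-1.571, -0.0, -0.034]
force: [-0.4, -0.0, -0.3]
width: 14.8
```

```bash
python3 - <<'E'
from h import *
p,s=snap("wrist","w17");show(s);print(np.round(s["torque"],2))
snap("scene","c17")
B=cv2.imread("pics/c17.png");W=cv2.imread("pics/w17.png")
cv2.imwrite("pics/m17.png",np.hstack([cv2.resize(W[0:200,240:410],(400,470),interpolation=2),cv2.resize(B[155:220,250:315],(400,470),interpolation=2)]))
E
```

```text
t 19.07 pos [630.2 -51.9  50.7] rot [-1.5705 -0.     -0.0344] F [-0.4 -0.  -0.3] w 14.8
[-0.07  0.04 -0.01]
```

View pics/m17.png

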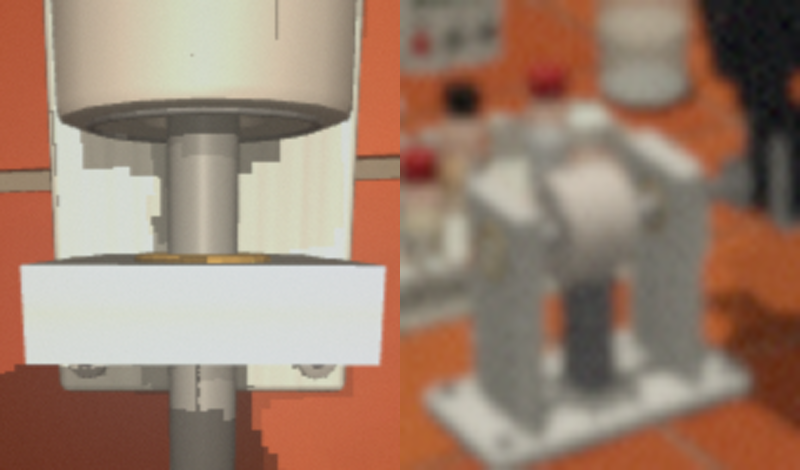

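Request:
apply_moves --pt "0 0 0.4 0 0.8" --pt "0 0 0.8 0 0.8" --pt "0 0 1.2 0 0.8" --pt "0 0 1.5 0 0.8" --pt "0 0 1.5 0 0.8" --pt "0 0 1.5 0 0.8"

```text
clock: 19.92
eef_pos: [630.6, -37.7, 50.7]
tool_rot: [-1.571, 0.0, -0.035]
force: [-1.0, -0.3, -0.3]
width: 14.9
```

```bash
python3 - <<'E'
from h import *
p,s=snap("wrist","w18");show(s);print(np.round(s["torque"],2))
marks(p,"pin_tip","pin","bracket_axis")
p,_=snap("scene","c18");marks(p,"pin_tip","roller")
B=cv2.imread("pics/c18.png");W=cv2.imread("pics/w18.png")
cv2.imwrite("pics/m18.png",np.hstack([cv2.resize(W[0:200,240:410],(400,470),interpolation=2),cv2.resize(B[155:220,250:315],(400,470),interpolation=2)]))
L=np.array([[0,44,70],[0,54,70]]);c,s=np.cos(-.035),np.sin(-.035)
print((proj("c18",L@np.array([[c,-s,0],[s,c,0],[0,0,1]]).T+[633.5,45,0])-[250,155])*[400/65,470/65]+[400,0])
E
```

```text
t 19.93 pos [630.6 -37.7  50.7] rot [-1.571   0.     -0.0352] F [-1.  -0.3 -0.3] w 14.9
[-0.02 -0.01  0.03]
pin_tip []
pin [([627.0, -37.0, 68.0], 0.91)]
bracket_axis []
pin_tip [([639.0, 102.0, 68.0], 0.64), ([474.0, -324.0, 3.0], 0.4)]
roller [([634.0, 46.0, 64.0], 0.62), ([439.0, -136.0, -2.0], 0.56), ([391.0, 307.0, 17.0], 0.55)]
[[487.26751237 246.45865803]
 [465.3174919  252.70914456]]
```

View pics/m18.png

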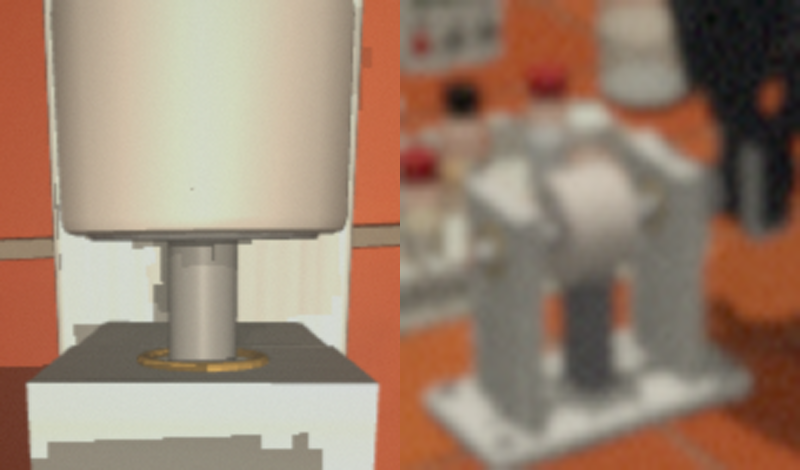

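```bash
python3 - <<'E'
from h import *
snap("side","s18");show(st())
B=cv2.imread("pics/c18.png");W=cv2.imread("pics/s18.png")
cv2.imwrite("pics/n18.png",np.hstack([cv2.resize(B[170:210,250:290],(390,390),interpolation=2),cv2.resize(W[165:225,335:395],(390,390),interpolation=2)]))
E
```

```text
t 20.32 pos [630.7 -37.5  50.7] rot [-1.5708 -0.     -0.0351] F [ 0.3 -1.  -0.9] w 14.8
```

View pics/n18.png

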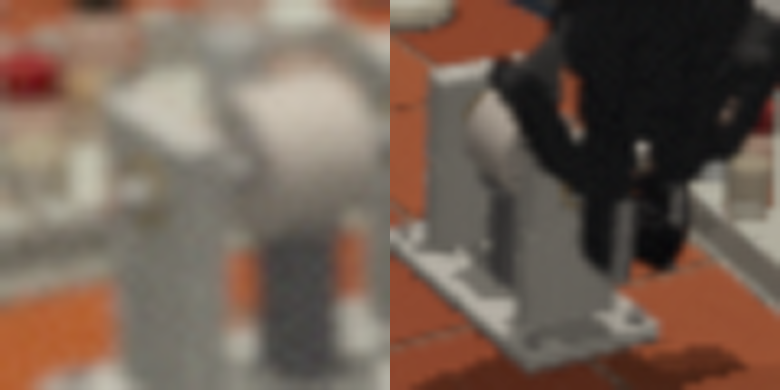

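View pics/w18.png

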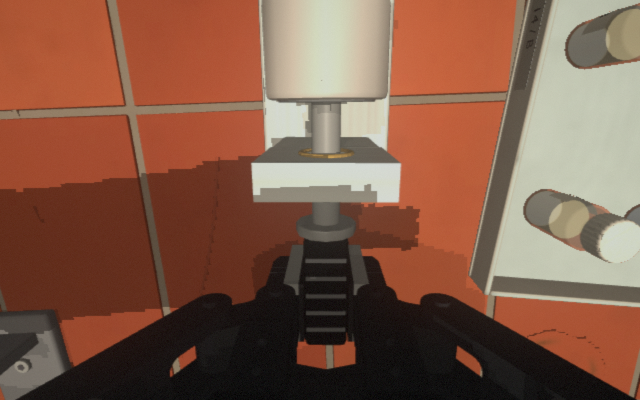

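```bash
python3 - <<'E'
from h import *
from fitb import fit
W=cv2.imread("pics/w18.png");cr=cv2.resize(W[90:250,240:410],None,fx=4,fy=4,interpolation=cv2.INTER_CUBIC)
yaw=-.035;c,s=np.cos(yaw),np.sin(yaw);t=np.linspace(0,2*np.pi,60)
R=np.array([[c,-s,0],[s,c,0],[0,0,1]])
B=np.array([633.,45.2,0])
def dr(L,col,closed=True):
    uv=((proj("w18",L@R.T+B)-[240,90])*4).astype(int);cv2.polylines(cr,[uv.reshape(-1,1,2)],closed,col,1)
dr(np.array([[-22,-32,89],[22,-32,89],[22,-44,89],[-22,-44,89.]]),(0,255,0))
dr(np.c_[7.5*np.cos(t),t*0-32,70+7.5*np.sin(t)],(0,255,0))
dr(np.c_[20*np.cos(t),t*0-15,70+20*np.sin(t)],(0,255,0))
for e,col in((54-110,(255,0,0)),(54-114,(255,0,255))):   # flange front/back if tip at +54
    dr(np.c_[11*np.cos(t),t*0+e,70+11*np.sin(t)],col)
cv2.imwrite("pics/o18.png",cr)
E
```

```text
(no output)
```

View pics/o18.png

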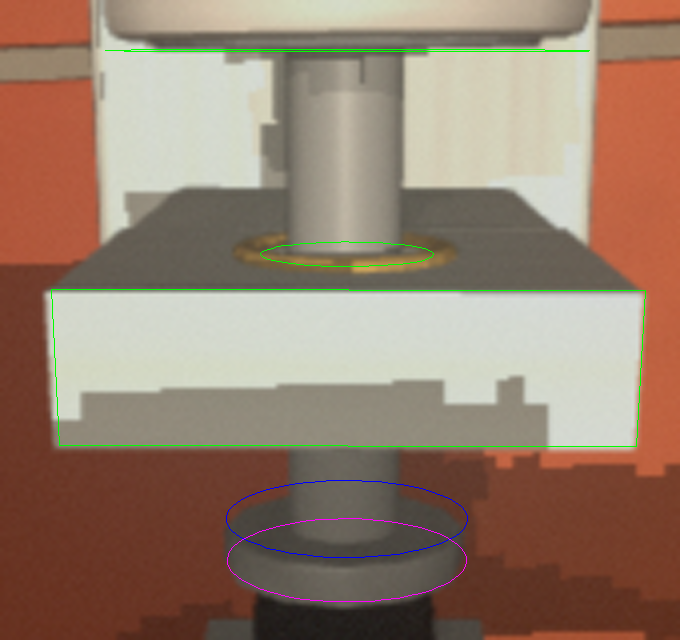

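```bash
python3 - <<'E'
from h import *
W=cv2.imread("pics/w18.png");k=10
cr=cv2.resize(W[140:170,290:362],None,fx=k,fy=k,interpolation=cv2.INTER_CUBIC);c0=cr.copy()
yaw=-.035;c,s=np.cos(yaw),np.sin(yaw);t=np.linspace(0,2*np.pi,60)
R=np.array([[c,-s,0],[s,c,0],[0,0,1]]);B=np.array([633.,45.2,0])
for r,col in((7.5,(0,255,0)),(5,(255,0,0))):
    L=np.c_[r*np.cos(t),t*0-32,70+r*np.sin(t)]
    uv=((proj("w18",L@R.T+B)-[290,140])*k+k/2).astype(int);cv2.polylines(cr,[uv.reshape(-1,1,2)],True,col,1)
cv2.imwrite("pics/q18.png",np.vstack([c0,cr]))
E
```

```text
(no output)
```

View pics/q18.png

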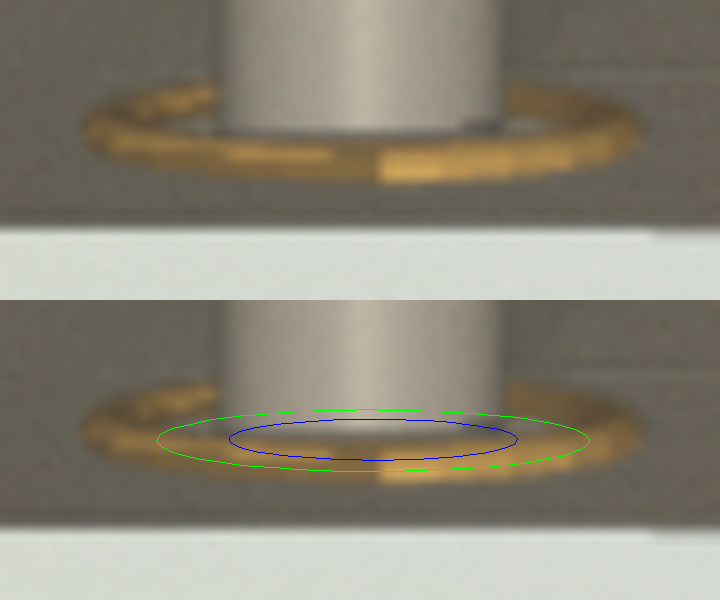

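Request:
apply_moves --pt "0 0 0.1 0 0.8" --pt "0 0 0.1 0 0.8" --pt "0 0 0.1 0 0.8" --pt "0 0 0.1 0 0.8"

```text
clock: 20.82
eef_pos: [630.7, -36.5, 50.7]
tool_rot: [-1.571, -0.0, -0.035]
force: [-0.3, 0.5, -1.2]
width: 15.0
```

```bash
python3 - <<'E'
from h import *
snap("wrist","w19");s=st();show(s);print(np.round(s["qd"],3))
print(ctrl.finish_job())
E
```

```text
t 20.88 pos [630.7 -36.5  50.7] rot [-1.5708 -0.     -0.035 ] F [-0.2 -0.1 -0.5] w 14.9
[ 0.    -0.001 -0.001  0.    -0.     0.001  0.002]
the job is handed in; nothing more can be done
None
```

The job is handed in at about 21 s. The roller sits centred in the bracket saddle, and the pin goes through both bushings and the roller. The gripper is still holding the pin by its grip.

- **Roller:** after release, the wrist picture put it within about 1 mm of the saddle's middle and in line with the bushings. It still looked seated after the pin went through.
- **Pin:** it slid through without contact, with forces staying around 1 N. At the near bushing the shaft was within about 0.5 mm of the bore's centre sideways, with a gap above it.
- **Tip:** from the arm's position and the flange-to-cheek gap, it stands about 10 mm (±1) out of the far side. The last 1 mm of that was a final nudge. The other tip estimates were less certain and disagreed: the blurry scene picture before the nudge suggested only 6–7 mm, while the network put it at about 13 mm. I relied on the closer wrist picture.
- **Bystanders:** the arm's path kept clear of the beaker, tape roll and felt pen. I did not measure their positions again at the end.

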